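Set a saddle on the gauge rest and hold the check finger at the third click

TASK

Set the black saddle block, right side up and lengthwise, centred on the narrow blue raised rest of the gauging fixture and let go of it. Then turn the black indexing knob clockwise, counting clicks, to its third stop (three pips, check finger over the block) without running on to the fourth, and finish while still gripping the knob there: it springs back if let go. Leave the tub of rivets, the wooden spacer block and the orange box cutter where they are.

Things in the scene. Friction and masses are not known exactly. Their poses are not given: they have to be found in the camera images.
- saddle_center (a point): Centre (20 mm above its underside) of the loose black moulded saddle block: 40 mm wide (x, between two flat upright sides to grasp), 90 mm long (y), 40 mm high, arched with a notch in the top (notch floor about 26 mm up); about 0.11 kg. It stands upright on the table; z is up. Either end may point either way on the rest.
- rest_top (a point): Centre of the top face of the narrow blue rest, part of the fixture: face 24 mm wide (x), 80 mm long (y), 40 mm above the table, 28 mm above the base plate. The block belongs with its length along the rest's y axis, its underside on this face. Axes are the fixture's: y points from the knob axis to the rest, z up.
- fixture: Fixed gauging fixture: aluminium base 90 mm (x) by 230 mm (y -50 to +180), 12 mm thick; indexing head with grey housing and black dial 124 mm across, top 76 mm up. Origin on the table on the knob's axis; z up; rest at y = +130 mm. On the dial: white home line, then clockwise one, two, three (yellow, towards +y and the rest) and four pips.
- knob_grip (a point): Centre of the grip of the black bar-shaped knob on top of the head, on its turning axis, 122 mm above the table. Bar 50 mm long (x), 14 mm thick (y, the two flats to grip from above), 30 mm high (104 to 134 mm above the table). +x, marked by a white line, points the same way as the check finger, whose upper face is 14 mm below the bar; z up.
- finger_tip (a point): Centre of the underside of the red round foot (22 mm across) of the check finger, a flat steel arm 12 mm wide and 130 mm long that turns with the knob, underside 85 mm above the table; it passes 5 mm above a block that is seated on the rest.
- index (a joint): Angle of knob and finger, rad, growing clockwise seen from above. 0 = home (end stop, where it starts; finger 60 degrees anticlockwise of the rest). Clicks every 20 degrees: 0.349, 0.698, 1.047 (third, finger along the rest), 1.396; end 1.75. A spring (0.04 to 0.06 N m) drives it home when let go; the clicks add or take 0.03 N m (least just before a stop, most just after) but do not hold it.
- tub: Bystander: white plastic tub of rivets, 87 mm across, 57 mm high, origin at the centre of its underside. Leave alone.
- spacer: Bystander: loose plain pine spacer block 45 x 110 x 40 mm. Origin at the centre of its underside. Leave alone.
- cutter: Bystander: closed orange box cutter 22 x 170 x 22 mm, its length along y, origin at the centre of its underside. Leave alone.
There are look-alikes about, which are no part of the job. What is shaped like the part that bears saddle_center but pink or turquoise is not meant.

How it is judged:
On the way, in this order (a step that is already met when the one before it is completed fails the run):
1. the saddle block sits centred, lengthwise and level on the raised rest, let go (horizontal distance between saddle_center and rest_top below 0.014 m and z of saddle_center in the frame of rest_top between 0.015 and 0.025 m and angle between saddle_center's own z axis and vertical below 0.12 rad and angle between the y axis of saddle_center and the y axis of rest_top, either way round below 0.2 rad and contact force between the fingers and saddle below 0.1 N and value of joint index below 0.25 rad), for 0.2 s.
2. the knob is turned past the second stop, gripped by the fingers (value of joint index above 0.75 rad and contact force between the fingers and index above 1 N and distance between the grasp point and knob_grip below 0.035 m).
At the end, for the whole second after the job is handed in: The fingers still grip the knob (over 1 N, grasp point within 35 mm of its grip) and hold it still at the third stop, 1.047 within 0.11 rad; the saddle block stands untouched, at rest on the rest, centre within 14 mm, lengthwise within 0.2 rad, level within 0.12 rad, height within 5 mm (value of joint index between 0.937 and 1.157 rad and velocity of joint index between -0.1 and 0.1 rad/s and contact force between the fingers and index above 1 N and distance between the grasp point and knob_grip below 0.035 m and contact force between the fingers and saddle below 0.1 N and horizontal distance between saddle_center and rest_top below 0.014 m and z of saddle_center in the frame of rest_top between 0.015 and 0.025 m and angle between saddle_center's own z axis and vertical below 0.12 rad and angle between the y axis of saddle_center and the y axis of rest_top, either way round below 0.2 rad and linear speed of saddle below 0.02 m/s); the arm keeps its last pose, push and grip.
It fails at once if the knob is run on towards the fourth stop (value of joint index above 1.26 rad).
It fails at once if the tub is moved by over 30 mm (distance of tub from where it was at the start of the episode above 0.03 m).
It fails at once if the wooden spacer block is moved by over 30 mm (distance of spacer from where it was at the start of the episode above 0.03 m).
It fails at once if the orange box cutter is moved by over 30 mm (distance of cutter from where it was at the start of the episode above 0.03 m).
It also fails if it takes over 58 s, if anything falls off the work surface, if the arm or the gripper's body presses on something with over 40 N, if the wrist force passes 120 N, or if a joint passes its speed limit or range.

ROBOT

A 6-joint arm with a two-finger parallel gripper is mounted at the origin on the work surface; the furniture and walls round the work are solid. World frame = base frame: x ahead of the robot, y to its left, z up, the work surface at z = 0. Lengths are in m, angles in rad, forces in N, time in s.
With the tool pointing down it reaches from about 0.2 to 0.875 m from the base axis. Payload 3.4 kg.
Tool frame: the origin (TCP) lies between the finger pads; the fingertips stand 11 mm ahead of it and the grasp point (between the pads) lies 8 mm behind it (tip_extent is the distance from the TCP to the fingertips, in m); z points along the fingers, y is the direction in which the jaws open and shut (so a half turn about z gives the same grasp; the last joint's range is limited). The gripper opens to 94 mm and grips with 3 to 60 N. Pads are 16 mm wide; open, the fingers measure 119 mm over their backs; the gripper's body (75 mm by 177 mm) begins 78 mm behind the grasp point.
Start: joints at [-0.121, 0.276, 1.505, -0, 1.361, -0.121], TCP at [0.575, -0, 0.177] pointing down, gripper open.
Joint ranges: [-2.89, 2.89], [-0.75, 2.08], [0.22, 2.7], [-1.18, 4.32], [0.11, 2.71], [-2.7, 2.7]. Speed limits (rad/s): [2.57, 2.57, 3.14, 3.14, 3.14, 3.14].

INTERFACE

Orientations are given as a unit quaternion [x, y, z, w].
In Python, from station import state, camera, get_calibration, finish_job, tip_extent gives the robot as it stands.
- The arm moves only by the tool move_arm, never from a script. Its argument "series" is text: rows parted by semicolons, each of 5 numbers parted by spaces: the shift along the world's x, y, z in mm, then the turn about the world's z in rad, then the opening, from 0 (shut) to 1 (fully open). In form: dx dy dz roll grip; .... A call has 1 to 10 rows; each row shifts and turns the commanded pose from where the row before left it; what a row does not reach is not made up. A row lasts 1/12 s, in which the tool goes at most 41.7 mm and 7.16 degrees, less where a joint would pass 70% of its speed; a pose out of reach is approached as far as the arm can. A call is refused whole if a number of a shift passes 41.7 or a number of a turn 0.125, either way. A call with a gripper value outside its range is refused whole. The fingers move at their own pace and stop on an object; the grip force is fixed at half the most. Time passes only in rows, so rows that do not move let the fingers close. It gives the time, the measured TCP pose, the force and the opening at its end, in the units of the state.
- state(): the state, without advancing time (a new reading comes with each control period).
- camera(name): name is "scene" or "side" or "wrist"; returns (picture, depth): 420x560x3 uint8, blue, green, red; 420x560 float32, m along the optical axis (not along the pixel's ray), 0 where there is no reading.
- get_calibration(name): a dict with "fx", "fy", "cx", "cy" (pixels), "R" (3x3) and "t" (3): a world point X has camera coordinates R X + t. Camera axes: x right, y down, z forward; pixel columns grow to the right and rows downward; lengths in m; the calibration is good to about 2 mm. A picture is of the moment at which its call begins: read the wrist's pose just before it. get_calibration takes no time and is no camera call; for the wrist camera it gives the pose at the moment of the call.
- finish_job(): hands the job in, once; it reports no verdict.
The state is a dict: "time_s": time; "joints": joint angles; "qvel": joint speeds; "joint_torque": joint torques, N m; "tool_pos": TCP position; "eef_rot": TCP orientation; "wrist_force": force on the tool from outside, world axes, zero at the start; "wrist_torque": the same for the moment, N m; "opening": finger opening in m.
Only numpy, scipy, OpenCV 4.12 (cv2) and the standard library are available. Lean on these libraries where they do the work, as an engineer would, in place of code of your own. Each camera call takes 0.05 s, during which the arm holds its last target.

## Working session

There is one attempt and no reset: what is moved stays moved. The work goes in short steps, Python scripts to look and compute and a tool call to move; the robot and the scene stay as the last step left them, time stands still between calls to the robot, and variables do not carry over. Pictures are saved under pics/ and viewed, and the job is handed in when it is done.

Besides the shell and the picture viewer there is one more tool, called after "Call:" in YAML: its name, and indented under it one key for each argument. move_arm: Moves the arm, as the interface text tells. Its arguments: {"type":"object","properties":{"series":{"type":"string"}},"required":["series"]}

```bash
mkdir -p pics; ls
python3 - <<'E'
from station import *
import cv2,numpy as np
s=state();print(s['time_s'],s['tool_pos'],s['eef_rot'],s['opening'],tip_extent)
for n in("scene","side","wrist"):
    c=get_calibration(n);p,d=camera(n);cv2.imwrite(f"pics/{n}0.png",p);np.savez(f"pics/{n}0.npz",p=p,d=d,**{k:np.array(v) for k,v in c.items()})
    R=np.array(c['R']);print(n,-R.T@np.array(c['t']),R[2],c['fx'])
E
```

```text
pics
0.0 [5.74401134e-01 7.47174990e-05 1.76329317e-01] [ 7.07103469e-01  7.07109543e-01 -5.41438760e-04 -6.97038274e-04] 0.09428206372694185 0.011
scene [-0.45627158 -0.42067673  1.27016096] [ 0.58596546  0.33023744 -0.7399917 ] 492.75579894336335
side [0.46693534 1.03524994 0.72914913] [ 0.00659282 -0.82641693 -0.56302006] 450.0540039797788
wrist [0.57627228 0.07026836 0.38493794] [-0.00185645 -0.24333281 -0.96994108] 292.47697399131204
```

View pics/scene0.png

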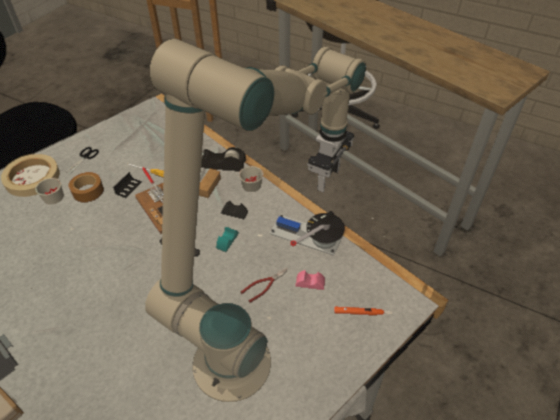

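View pics/side0.png

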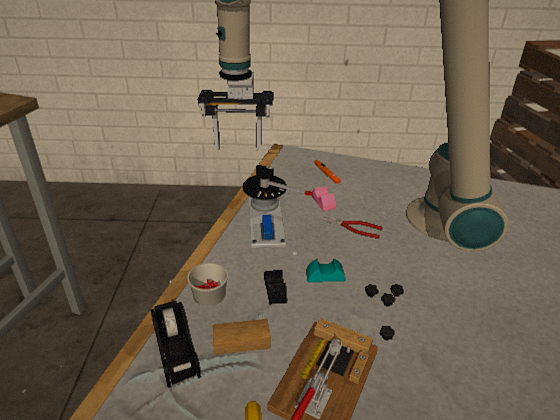

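View pics/wrist0.png

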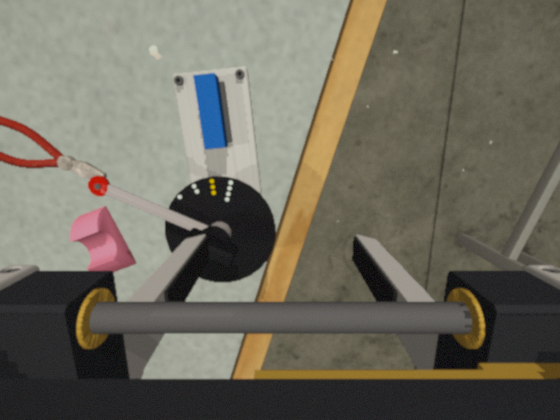

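The wrist view shows the fixture: dial at about (220,230), blue rest at (210,110), red foot at (98,186). The black saddle is at (275,287) in the side view and (234,210) in the scene view. Next I'll measure them.

```bash
cat > h.py <<'E'
import numpy as np,cv2
def load(n):
    z=np.load(f"pics/{n}.npz");return z
def cloud(z):
    d=z['d'];v,u=np.mgrid[:d.shape[0],:d.shape[1]]
    P=np.stack([(u-z['cx'])/z['fx']*d,(v-z['cy'])/z['fy']*d,d],-1)
    W=(P-z['t'])@z['R'];W[d<=0]=np.nan;return W
def ray(z,u,v,h):
    c=-z['R'].T@z['t'];r=z['R'].T@np.array([(u-z['cx'])/z['fx'],(v-z['cy'])/z['fy'],1]);return c+r*(h-c[2])/r[2]
def snap(name,f):
    from station import camera,get_calibration
    c=get_calibration(name);p,d=camera(name);cv2.imwrite(f"pics/{f}.png",p);np.savez(f"pics/{f}.npz",p=p,d=d,**{k:np.array(v) for k,v in c.items()})
    return load(f)
def rep(P,lab):
    m=np.median(P,0);r=cv2.minAreaRect((P[:,:2]*1000).astype(np.float32))
    print(lab,len(P),'med',m.round(4),'rect mm c',np.round(r[0],1),'size',np.round(r[1],1),'ang',round(r[2],1))
E
python3 - <<'E'
from h import *
for n in("scene0","side0","wrist0"):
    z=load(n);W=cloud(z);p=z['p'];hsv=cv2.cvtColor(p,cv2.COLOR_BGR2HSV)
    with np.errstate(invalid='ignore'):
        ok=np.isfinite(W[...,0])&(W[...,0]>.2)&(W[...,0]<.95)&(W[...,2]<.15)&(W[...,2]>-.01)
        blue=ok&(hsv[...,0]>100)&(hsv[...,0]<130)&(hsv[...,1]>150)
        if blue.sum()>10: rep(W[blue],n+' blue');rep(W[blue&(W[...,2]>.036)],n+' bluetop')
        red=ok&((hsv[...,0]<6)|(hsv[...,0]>174))&(hsv[...,1]>180)&(W[...,2]>.07)
        if red.sum()>3: rep(W[red],n+' red')
        dark=ok&(p.max(-1)<60)&(W[...,2]>.008)
        l,lab,st,ce=cv2.connectedComponentsWithStats(dark.astype(np.uint8))
        for i in range(1,l):
            if st[i,4]>40: print(st[i,:5]);rep(W[lab==i],n+' dark');print(' zmax',np.percentile(W[lab==i][:,2],98))
E
for n in scene0:160,150,230,130 side0:150,140,200,250; do python3 -c "
import cv2,sys
a,b='$n'.split(':');x,y,w,h=map(int,b.split(','))
cv2.imwrite(f'pics/{a}_crop.png',cv2.resize(cv2.imread(f'pics/{a}.png')[y:y+h,x:x+w],None,fx=min(790/w,590/h),fy=min(790/w,590/h),interpolation=cv2.INTER_CUBIC))"; done
```

```text
scene0 blue 87 med [0.494  0.0935 0.0405] rect mm c [609.1 905.7] size [1710.1   30.5] ang 82.0
scene0 bluetop 83 med [0.4937 0.0924 0.0407] rect mm c [609.1 905.7] size [1710.1   30.5] ang 82.0
scene0 red 10 med [0.4196 0.621  0.0812] rect mm c [418. 616.] size [57.3  3.1] ang 63.1
[  0  37   6  30 142]
scene0 dark 142 med [0.7436 1.7486 0.0927] rect mm c [ 739.9 1749. ] size [34.9 79.4] ang 89.1
 zmax 0.14455030233058375
[201 148  45  23 629]
scene0 dark 629 med [0.6493 0.4568 0.0339] rect mm c [659.4 467.9] size [ 74.8 159.2] ang 22.0
 zmax 0.06727492203560952
[114 174  18  21 145]
scene0 dark 145 med [0.3823 0.7229 0.0188] rect mm c [383.6 720.4] size [91.9 26.6] ang 6.5
 zmax 0.036491114252068926
[222 202  25  16 253]
scene0 dark 253 med [0.4623 0.2902 0.0256] rect mm c [468.6 293.7] size [43.6 82.7] ang 11.3
 zmax 0.04282478344335389
[308 211  36  32 663]
scene0 dark 663 med [ 0.5005 -0.0462  0.0774] rect mm c [504.8 -34.9] size [121.7 112.8] ang 24.3
 zmax 0.13453787088545383
side0 blue 353 med [0.4961 0.1172 0.0388] rect mm c [501.3 161.9] size [514.8 740.2] ang 11.8
side0 bl
[... 1192 characters left out ...]
 352]
side0 dark 352 med [0.3412 0.5033 0.0243] rect mm c [339.4 499.1] size [63.4 24. ] ang 64.0
 zmax 0.027250061904241143
[322 353  12  17  90]
side0 dark 90 med [0.3678 0.504  0.0244] rect mm c [366.3 501.7] size [32.9 11.5] ang 62.2
 zmax 0.03262890773986481
wrist0 blue 1594 med [0.4976 0.0989 0.041 ] rect mm c [500.7  55.4] size [ 23.4 162.2] ang 5.4
wrist0 bluetop 1536 med [0.4972 0.0992 0.041 ] rect mm c [500.7  55.4] size [ 23.4 162.2] ang 5.5
wrist0 red 215 med [0.3908 0.0241 0.0911] rect mm c [390.1  22.7] size [19.1 16.9] ang 67.9
[ 166  177  110  104 6839]
wrist0 dark 6839 med [ 0.5225 -0.0232  0.0773] rect mm c [510.9 -29.6] size [116.5 120.3] ang 44.2
 zmax 0.13493224719049668
```

View pics/scene0_crop.png

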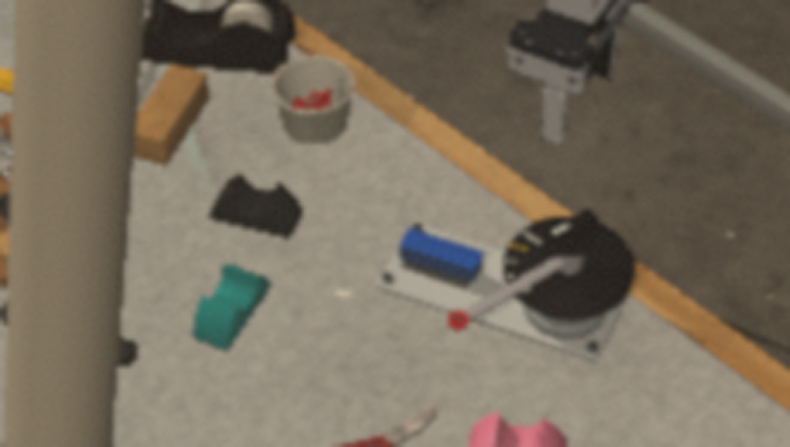

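View pics/side0_crop.png

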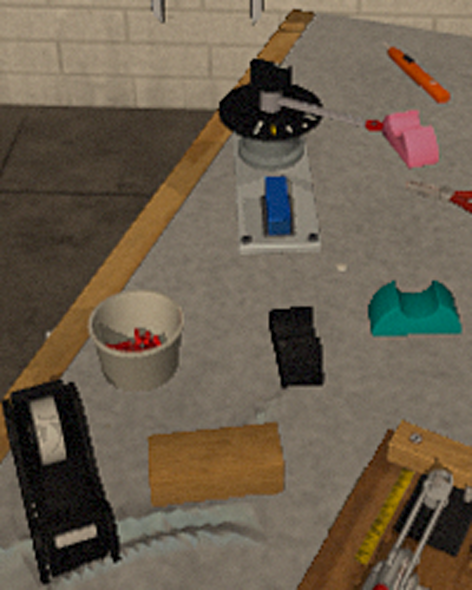

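The saddle sits near (0.469, 0.302), yaw about 10°, 40 mm high as given. I'll refine the rest, the knob, the saddle top and the tub clearance.

Run:
```python
from h import *
def big(m):
    l,lab,st,ce=cv2.connectedComponentsWithStats(m.astype(np.uint8));i=1+np.argmax(st[1:,4]);return lab==i
np.seterr(invalid='ignore')
for n in("wrist0","side0","scene0"):
    z=load(n);W=cloud(z);p=z['p'];hsv=cv2.cvtColor(p,cv2.COLOR_BGR2HSV);Z=W[...,2]
    reg=(W[...,0]>.3)&(W[...,0]<.75)&(W[...,1]>-.15)&(W[...,1]<.45)
    b=big(reg&(hsv[...,0]>100)&(hsv[...,0]<130)&(hsv[...,1]>120)&(Z>.037)&(Z<.045));rep(W[b],n+' resttop')
    dk=reg&(p.max(-1)<75)
    k=dk&(W[...,1]<.05)&(Z>.128)&(Z<.14); 
    if k.sum()>5: rep(W[big(k)],n+' knobtop')
    D=dk&(W[...,1]<.05)&(Z>.07)&(Z<.08); rep(W[big(D)],n+' dial')
    if n!='wrist0':
        s=dk&(W[...,1]>.2)&(W[...,1]<.4)&(W[...,0]<.53)&(Z>.006);s=big(s);rep(W[s],n+' saddle')
        rep(W[s&(Z>.035)],n+' saddle top');print('z max',np.nanpercentile(Z[s],99))
        for sg in(0,1):
            t=W[s&(Z>.036)];t=t[(t[:,1]>.30)==sg]
            if len(t)>3: print('  lobe',len(t),t.mean(0).round(4))
        t=reg&(W[...,0]>.53)&(W[...,1]>.2)&(W[...,1]<.36)&(Z>.02)&(Z<.065);rep(W[big(t)],n+' tub')
    r=reg&((hsv[...,0]<6)|(hsv[...,0]>174))&(hsv[...,1]>160)&(Z>.08)&(W[...,1]<.1)
    if r.sum()>3: rep(W[big(r)],n+' foot')
```

```text
wrist0 resttop 1565 med [0.4968 0.0984 0.041 ] rect mm c [496.6  97.2] size [23.7 78.2] ang 5.5
wrist0 knobtop 411 med [ 0.5208 -0.0355  0.1345] rect mm c [519.2 -36.5] size [13.9 27.3] ang 65.7
wrist0 dial 5616 med [ 0.5273 -0.0155  0.0771] rect mm c [518.1 -28.2] size [101.6 120.7] ang 18.9
wrist0 foot 256 med [0.3911 0.0238 0.0911] rect mm c [390.3  22.7] size [19.1 18. ] ang 66.1
side0 resttop 161 med [0.4937 0.103  0.0394] rect mm c [494.2  99.2] size [23.2 81.4] ang 5.3
side0 knobtop 64 med [ 0.5082 -0.0274  0.1323] rect mm c [506.1 -29.6] size [16.  50.7] ang 63.1
side0 dial 544 med [ 0.5247 -0.0086  0.0754] rect mm c [517.8 -16. ] size [ 91.2 125.2] ang 48.5
side0 saddle 623 med [0.4689 0.3217 0.0266] rect mm c [468.8 303.7] size [40.7 81.7] ang 10.7
side0 saddle top 126 med [0.4705 0.3165 0.0378] rect mm c [470.6 299.7] size [39.5 57.7] ang 8.9
z max 0.04072627293649775
  lobe 46 [0.4739 0.2791 0.0386]
  lobe 58 [0.4665 0.321  0.0381]
side0 tub 1029 med [0.6179 0.307  0.0396] rect mm c [616.2 316.6] size [84.3 88.1] ang 6.7
side0 foot 27 med [0.3886 0.0233 0.0888] rect mm c [387.5  22.5] size [18.6 18.7] ang 87.4
scene0 resttop 99 med [0.4937 0.0924 0.0405] rect mm c [494.8  95.4] size [25.1 76.8] ang 3.3
scene0 knobtop 41 med [ 0.5134 -0.036   0.134 ] rect mm c [508.7 -34. ] size [15.4 42.7] ang 65.0
scene0 dial 437 med [ 0.4937 -0.0556  0.0763] rect mm c [500.7 -56.9] size [ 71.4 125.2] ang 78.6
scene0 saddle 270 med [0.4624 0.2905 0.0256] rect mm c [468.6 293.7] size [43.6 82.7] ang 11.3
scene0 saddle top 55 med [0.4668 0.2779 0.0397] rect mm c [467.9 294.3] size [38.1 64.4] ang 9.9
z max 0.043585064394469734
  lobe 27 [0.4682 0.2717 0.0403]
  lobe 23 [0.4634 0.3176 0.0403]
scene0 tub 383 med [0.6258 0.3192 0.0407] rect mm c [617.6 317.9] size [88.5 85.2] ang 11.0
scene0 foot 9 med [0.388  0.0196 0.0905] rect mm c [388.4  20. ] size [ 7.4 10.7] ang 45.8
```

Everything agrees: fixture yaw 5.3°, rest (0.4956, 0.0975), knob axis (0.5076, -0.032). I'll move short of the saddle for a wrist look.

Call:
move_arm:
  series: "-13 28 0 0.023 1; -13 29 0 0.023 1; -13 29 0 0.023 1; -13 29 0 0.023 1; -13 29 0 0.023 1; -13 29 0 0.023 1; -13 29 0 0.023 1; -14 28 0 0.022 1; 0 0 0 0 1; 0 0 0 0 1"

```text
time_s: 0.98
tool_pos: [0.4692, 0.2309, 0.177]
eef_rot: [0.638, 0.77, -0.0, 0.0]
wrist_force: [0.0, 0.3, 0.5]
opening: 0.0939
```

Run:
```python
from h import *
from station import state
np.seterr(invalid='ignore')
s=state();print(s['time_s'],s['tool_pos'],s['eef_rot'],s['joints'])
z=snap('wrist','w1');W=cloud(z);p=z['p'];Z=W[...,2]
m=(p.max(-1)<75)&(Z>.006)&(Z<.05)&(W[...,1]>.2)&(W[...,1]<.37)&(abs(W[...,0]-.47)<.05)
rep(W[m],'saddle');rep(W[m&(Z>.036)],'top');rep(W[m&(Z>.022)],'z>22')
```

```text
0.9833 [0.46921206 0.23091435 0.17703398] [ 6.38375713e-01  7.69724870e-01 -2.44647725e-04  1.16359872e-04] [ 3.24601072e-01  1.97762268e-01  1.61250714e+00 -4.68610078e-04
  1.33161704e+00  1.38688283e-01]
saddle 2322 med [0.471  0.2997 0.0302] rect mm c [471.2 298.2] size [38.5 85.1] ang 10.5
top 655 med [0.471  0.3124 0.0393] rect mm c [471.1 297.4] size [37.9 59.9] ang 10.5
z>22 2190 med [0.4711 0.2987 0.031 ] rect mm c [471.4 297.3] size [38.5 80. ] ang 10.5
```

View pics/w1.png

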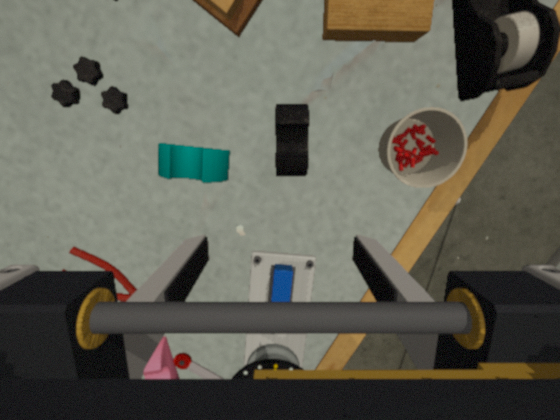

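The picture shows the saddle at (292,140), aligned with the tool. The turquoise look-alike's right edge is at about 230 and the tub's left edge at about 388, so there is room for partly open fingers. Going over the saddle and down.

Call:
move_arm:
  series: "1 33 0 0 0.75; 1 34 0 0 0.75; 0 0 -30 0 0.75; 0 0 -35 0 0.75; 0 0 -35 0 0.75; 0 0 -30 0 0.75; 0 0 -20 0 0.75; 0 0 -13 0 0.75; 0 0 0 0 0.75; 0 0 0 0 0.75"

```text
time_s: 1.87
tool_pos: [0.4725, 0.2956, 0.0136]
eef_rot: [0.64, 0.768, -0.001, -0.0]
wrist_force: [0.6, -0.2, 1.1]
opening: 0.0703
```

Call:
move_arm:
  series: "0 0 0 0 0.5; 0 0 0 0 0.3; 0 0 0 0 0.2; 0 0 0 0 0.2; 0 0 0 0 0.2; 0 0 0 0 0.2"

```text
time_s: 2.37
tool_pos: [0.4722, 0.2972, 0.0146]
eef_rot: [0.639, 0.769, 0.0, 0.0]
wrist_force: [0.2, 0.1, 0.9]
opening: 0.0336
```

Call:
move_arm:
  series: "0 0 0 0 0.2; 0 0 0 0 0.2; 0 0 0 0 0.2"

```text
time_s: 2.62
tool_pos: [0.472, 0.2971, 0.0142]
eef_rot: [0.639, 0.769, 0.0, 0.0]
wrist_force: [0.4, 0.4, -0.7]
opening: 0.019
```

Run:
```python
from h import *
from station import state
s=state();print(s['time_s'],s['tool_pos'],s['opening'])
z=snap('side','s2');p=z['p'][220:340,210:370];cv2.imwrite('pics/s2c.png',cv2.resize(p,None,fx=4.5,fy=4.5,interpolation=2))
```

```text
2.6167 [0.47199327 0.29705268 0.01420372] 0.018956705115656274
```

View pics/s2c.png

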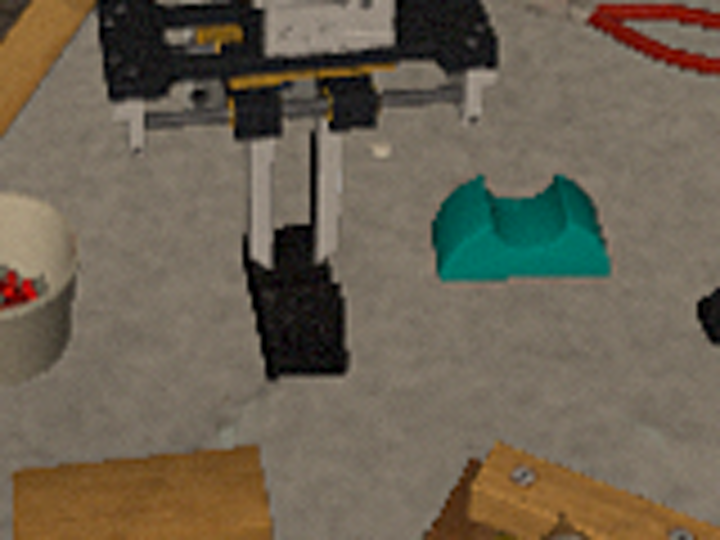

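Run:
```python
from h import *
z=load('s2');W=cloud(z)
for v in range(246,306,4):
    print(v,[ (u,W[v,u].round(3).tolist(),z['p'][v,u].tolist()) for u in (268,275,282)])
```

```text
246 [(268, [0.485, 0.333, 0.156], [20, 21, 20]), (275, [0.473, 0.144, 0.003], [75, 89, 93]), (282, [0.457, 0.306, 0.135], [85, 114, 133])]
250 [(268, [0.485, 0.333, 0.146], [60, 66, 70]), (275, [0.472, 0.159, 0.001], [97, 110, 123]), (282, [0.457, 0.305, 0.123], [131, 144, 157])]
254 [(268, [0.486, 0.311, 0.116], [129, 138, 147]), (275, [0.472, 0.173, 0.0], [91, 102, 110]), (282, [0.456, 0.304, 0.111], [127, 141, 151])]
258 [(268, [0.486, 0.309, 0.104], [129, 141, 151]), (275, [0.472, 0.188, -0.0], [97, 111, 119]), (282, [0.456, 0.304, 0.101], [128, 142, 152])]
262 [(268, [0.486, 0.31, 0.094], [128, 140, 150]), (275, [0.471, 0.204, 0.001], [96, 109, 117]), (282, [0.456, 0.305, 0.09], [126, 138, 148])]
266 [(268, [0.486, 0.307, 0.08], [126, 138, 147]), (275, [0.471, 0.216, -0.001], [99, 112, 122]), (282, [0.456, 0.302, 0.076], [126, 139, 147])]
270 [(268, [0.486, 0.31, 0.071], [125, 135, 143]), (275, [0.471, 0.271, 0.036], [8, 10, 7]), (282, [0.455, 0.304, 0.066], [128, 138, 152])]
274 [(268, [0.485, 0.307, 0.056], [131, 142, 152]), (275, [0.47, 0.278, 0.03], [1, 8, 11]), (282, [0.455
[... 279 characters left out ...]
.292, 0.02], [15, 10, 10])]
286 [(268, [0.485, 0.324, 0.037], [20, 20, 30]), (275, [0.47, 0.323, 0.036], [33, 31, 31]), (282, [0.454, 0.324, 0.038], [24, 22, 26])]
290 [(268, [0.485, 0.328, 0.029], [7, 3, 7]), (275, [0.469, 0.329, 0.031], [30, 29, 30]), (282, [0.454, 0.327, 0.029], [22, 20, 24])]
294 [(268, [0.484, 0.328, 0.017], [5, 6, 0]), (275, [0.469, 0.336, 0.025], [22, 29, 27]), (282, [0.454, 0.334, 0.024], [22, 24, 25])]
298 [(268, [0.484, 0.331, 0.008], [27, 27, 29]), (275, [0.469, 0.339, 0.016], [20, 17, 12]), (282, [0.454, 0.338, 0.016], [5, 13, 10])]
302 [(268, [0.484, 0.334, -0.002], [90, 99, 110]), (275, [0.469, 0.342, 0.007], [3, 0, 0]), (282, [0.453, 0.342, 0.007], [5, 0, 6])]
```

Run:
```python
from h import *
from station import state,camera,get_calibration
z=load('side0');W=cloud(z)
for u in (215,216,217,257,258,259):
    print(u,[W[v,u].round(3).tolist() for v in range(136,156,2)])
s=state();print(s['tool_pos'],s['joints'],s['opening'],s['wrist_force'])
z=snap('scene','c2');p=z['p'][150:260,170:300];cv2.imwrite('pics/c2c.png',cv2.resize(p,None,fx=5,fy=5,interpolation=2))
z=snap('wrist','w2')
```

```text
215 [[0.63, 0.007, 0.239], [0.63, 0.006, 0.234], [0.63, 0.012, 0.231], [0.631, 0.008, 0.223], [0.63, 0.013, 0.221], [0.631, 0.01, 0.213], [0.864, -1.443, -0.532], [0.864, -1.438, -0.543], [0.864, -1.431, -0.553], [0.867, -1.446, -0.575]]
216 [[0.626, 0.012, 0.242], [0.627, 0.011, 0.236], [0.627, 0.01, 0.23], [0.627, 0.012, 0.225], [0.628, 0.009, 0.218], [0.629, 0.008, 0.212], [0.857, -1.439, -0.53], [0.858, -1.438, -0.543], [0.857, -1.428, -0.551], [0.86, -1.445, -0.574]]
217 [[0.624, 0.008, 0.24], [0.624, 0.016, 0.238], [0.625, 0.01, 0.23], [0.625, 0.01, 0.224], [0.626, 0.01, 0.219], [0.626, 0.009, 0.213], [0.626, 0.009, 0.207], [0.85, -1.429, -0.538], [0.852, -1.437, -0.556], [0.854, -1.446, -0.574]]
257 [[0.524, 0.011, 0.244], [0.524, 0.01, 0.238], [0.524, 0.01, 0.233], [0.524, 0.011, 0.227], [0.525, 0.007, 0.22], [0.525, 0.01, 0.216], [0.524, 0.01, 0.211], [0.525, 0.009, 0.204], [0.606, -1.436, -0.548], [0.605, -1.427, -0.557]]
258 [[0.522, 0.012, 0.245], [0.522, 0.009, 0.238], [0.522, 0.011, 0.233], [0.522, 0.008, 0.226], [0.522, 0.012, 0.223], [0.522, 0.009, 0.216], [0.522, 0.012, 0.211], [0.6, -1.445, -0.539], [0.601, -1.459, -0.56], [0.6, -1.443, -0.566]]
259 [[0.519, 0.011, 0.245], [0.519, 0.013, 0.24], [0.519, 0.009, 0.233], [0.52, 0.008, 0.226], [0.52, 0.007, 0.221], [0.519, 0.013, 0.218], [0.519, 0.01, 0.211], [0.594, -1.448, -0.541], [0.594, -1.442, -0.551], [0.593, -1.427, -0.557]]
[0.47196221 0.29703675 0.01416753] [ 4.37006375e-01  3.89208282e-01  1.77834142e+00 -7.53324274e-05
  9.74035689e-01  2.53843162e-01] 0.01891183633471507 [ 1.07700023 -0.11422123  0.42951033]
```

View pics/c2c.png

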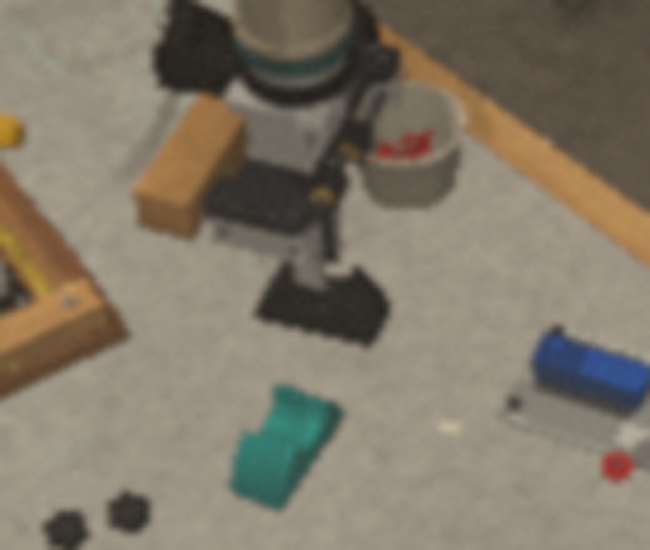

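View pics/w2.png

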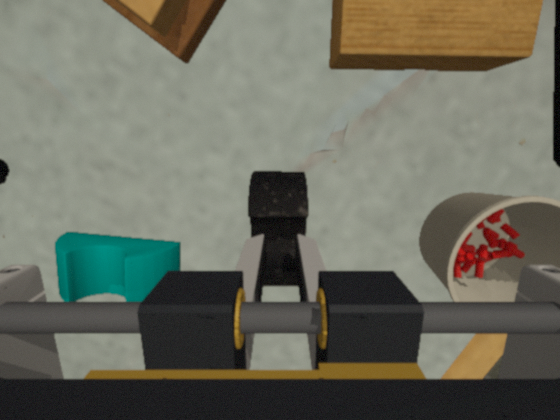

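The views show the fingers in the air over the notch: the tips are near z = 42 mm, while the reading implies 3 mm. The reported tip height is therefore about 40 mm too low. I'll quantify that, and check whether the gripper body is shifted too.

Run:
```python
from h import *
np.seterr(invalid='ignore')
z=load('side0');W=cloud(z)
g=W[60:156,190:280].reshape(-1,3);g=g[(abs(g[:,1])<.15)&(g[:,2]>.15)]
for a in np.arange(.19,.34,.005):
    q=g[(g[:,2]>=a)&(g[:,2]<a+.005)]
    if len(q): print(round(a,3),len(q),'x',q[:,0].min().round(3),q[:,0].max().round(3),'y',np.percentile(q[:,1],[5,50,95]).round(3))
z=load('wrist0');W=cloud(z);p=z['p']
# finger tip in wrist image left finger ~ (205,238), right (358,238)
for v in range(232,262,4): print(v,[W[v,u].round(3).tolist() for u in (202,206,360,364,370)])
z=load('s2');W=cloud(z);g=W[240:283,255:295].reshape(-1,3);g=g[(g[:,1]>.29)&(g[:,2]>.026)&(g[:,1]<.315)]
for a in np.arange(.03,.12,.01):
    q=g[(g[:,2]>=a)&(g[:,2]<a+.01)]; 
    if len(q): print(round(a,3),len(q),q[:,0].min().round(3),q[:,0].max().round(3),np.median(q[:,1]).round(3))
```

```text
0.2 1 x 0.525 0.525 y [0.009 0.009 0.009]
0.205 8 x 0.522 0.629 y [0.007 0.01  0.013]
0.21 19 x 0.515 0.631 y [0.001 0.009 0.011]
0.215 18 x 0.515 0.633 y [0.002 0.01  0.013]
0.22 25 x 0.515 0.633 y [-0.003  0.009  0.013]
0.225 20 x 0.515 0.632 y [-0.004  0.008  0.012]
0.23 23 x 0.515 0.632 y [-0.001  0.009  0.012]
0.235 23 x 0.515 0.632 y [-0.005  0.009  0.013]
0.24 20 x 0.515 0.632 y [-0.005  0.01   0.012]
0.245 23 x 0.515 0.631 y [-0.001  0.009  0.011]
0.25 16 x 0.515 0.631 y [0.003 0.008 0.012]
0.255 28 x 0.515 0.634 y [0.001 0.009 0.013]
0.26 22 x 0.515 0.633 y [0.002 0.008 0.011]
0.265 21 x 0.515 0.633 y [-0.001  0.009  0.012]
0.27 26 x 0.515 0.632 y [-0.     0.009  0.012]
0.275 21 x 0.515 0.632 y [-0.002  0.008  0.011]
0.28 20 x 0.515 0.632 y [0.002 0.008 0.011]
0.285 20 x 0.515 0.634 y [-0.     0.01   0.013]
0.29 21 x 0.515 0.634 y [-0.001  0.009  0.011]
0.295 6 x 0.505 0.626 y [-0.002  0.011  0.012]
0.3 11 x 0.494 0.653 y [0.01  0.033 0.034]
0.305 53 x 0.494 0.654 y [0.011 0.033 0.035]
0.31 112 x 0.494 0.653 y [-0.021  0.03   0.036]
0.315 170 x 0.494 0.655 y [-0.02   0.029  
[... 699 characters left out ...]
29, 0.009, 0.223]]
248 [[0.529, 0.006, 0.221], [0.529, 0.002, 0.211], [0.623, 0.006, 0.222], [0.625, 0.008, 0.226], [0.627, 0.009, 0.23]]
252 [[0.53, 0.004, 0.223], [0.529, -0.0, 0.212], [0.623, 0.004, 0.223], [0.623, 0.007, 0.231], [0.625, 0.009, 0.236]]
256 [[0.529, 0.001, 0.221], [0.529, -0.003, 0.213], [0.623, 0.002, 0.225], [0.623, 0.005, 0.231], [0.624, 0.008, 0.238]]
260 [[0.529, -0.001, 0.222], [0.529, -0.005, 0.214], [0.623, -0.0, 0.224], [0.623, 0.003, 0.233], [0.623, 0.007, 0.242]]
0.04 22 0.453 0.49 0.305
0.05 43 0.45 0.492 0.304
0.06 40 0.449 0.492 0.305
0.07 47 0.449 0.492 0.304
0.08 44 0.449 0.492 0.305
0.09 48 0.449 0.495 0.305
0.1 53 0.45 0.495 0.304
0.11 44 0.45 0.492 0.304
```

The finger length is as documented, but the whole tool sits about 40 mm higher than reported (true z ≈ reported + 0.040), at both heights. x and y agree. I'll open, go down 38 mm more, and grasp.

Call:
move_arm:
  series: "0 0 0 0 0.75; 0 0 0 0 0.75; 0 0 0 0 0.75; 0 0 0 0 0.75; 0 0 0 0 0.75; 0 0 0 0 0.75; -1 1 0 0 0.75; 0 0 0 0 0.75; 0 0 0 0 0.75; 0 0 0 0 0.75"

```text
time_s: 3.6
tool_pos: [0.471, 0.298, 0.0142]
eef_rot: [0.64, 0.769, 0.0, 0.0]
wrist_force: [0.2, 0.7, 0.1]
opening: 0.0705
```

Call:
move_arm:
  series: "0 0 -15 0 0.75; 0 0 -12 0 0.75; 0 0 -6 0 0.75; 0 0 -4 0 0.75; 0 0 0 0 0.75; 0 0 0 0 0.75"

```text
time_s: 4.1
tool_pos: [0.4713, 0.2981, -0.0227]
eef_rot: [0.64, 0.769, 0.0, 0.0]
wrist_force: [-0.3, 0.5, 0.4]
opening: 0.0704
```

Call:
move_arm:
  series: "0 0 0 0 0.3; 0 0 0 0 0.3; 0 0 0 0 0.3; 0 0 0 0 0.3; 0 0 0 0 0.3; 0 0 0 0 0.3; 0 0 0 0 0.3; 0 0 0 0 0.3"

```text
time_s: 4.77
tool_pos: [0.471, 0.298, -0.0226]
eef_rot: [0.64, 0.769, 0.0, 0.0]
wrist_force: [0.1, -0.4, 1.9]
opening: 0.0397
```

Gripped: opening 39.7 mm, matching the 40 mm width. Lifting and carrying to the rest.

Call:
move_arm:
  series: "0 0 8 0 0.2; 0 0 20 0 0.2; 0 0 30 0 0.2; 0 0 22 0 0.2; 4 -30 0 -0.02 0.2; 5 -40 0 -0.02 0.2; 5 -40 0 -0.02 0.2; 5 -40 0 -0.02 0.2; 4 -35 0 -0.01 0.2; 2 -15 0 0 0.2"

```text
time_s: 5.6
tool_pos: [0.4962, 0.094, 0.0576]
eef_rot: [0.674, 0.738, -0.001, 0.001]
wrist_force: [-0.7, 0.8, -1.1]
opening: 0.0396
```

Call:
move_arm:
  series: "0 0 0 0 0.2; 0 0 0 0 0.2; 0 0 0 0 0.2"

```text
time_s: 5.85
tool_pos: [0.4959, 0.0987, 0.0573]
eef_rot: [0.674, 0.739, 0.0, -0.0]
wrist_force: [-0.3, 0.1, -0.6]
opening: 0.0395
```

Run:
```python
from h import *
from station import state
np.seterr(invalid='ignore')
s=state();q=s['eef_rot'];print(s['time_s'],s['tool_pos'],'yaw',np.degrees(np.arctan2(q[1]**2-q[0]**2,2*q[0]*q[1])),s['opening'])
for n in('side','scene'):
    z=snap(n,n+'3');W=cloud(z);p=z['p'];Z=W[...,2];hsv=cv2.cvtColor(p,cv2.COLOR_BGR2HSV)
    m=(p.max(-1)<75)&(Z>.07)&(Z<.125)&(abs(W[...,1]-.098)<.06)&(abs(W[...,0]-.496)<.035)
    rep(W[m],n+' saddle');print(np.nanpercentile(Z[m],[1,99]))
    t=m&(Z>.112);rep(W[t],n+' lobes z>.112')
    for sg in(0,1):
        a=W[t];a=a[(a[:,1]>.098)==sg]
        if len(a)>3: print(len(a),a.mean(0).round(4), a.min(0).round(3),a.max(0).round(3))
    c=(250,150) if n=='side' else (270,190)
    x,y=(215,120) if n=='side' else (230,160)
    cv2.imwrite(f'pics/{n}3c.png',cv2.resize(p[y:y+140,x:x+160],None,fx=4,fy=4,interpolation=2))
```

```text
5.85 [0.49594182 0.09866803 0.05733456] yaw 5.323421074350092 0.03945012802095408
side saddle 455 med [0.494  0.1277 0.1077] rect mm c [494.9 111.2] size [39.8 70.1] ang 2.3
[0.08163023 0.12126067]
side lobes z>.112 154 med [0.4943 0.119  0.1163] rect mm c [495.2 104.5] size [39.6 56.3] ang 1.2
57 [0.4955 0.0804 0.1165] [0.478 0.077 0.112] [0.514 0.087 0.122]
97 [0.4935 0.1225 0.1162] [0.475 0.1   0.112] [0.515 0.133 0.123]
scene saddle 210 med [0.4883 0.0751 0.106 ] rect mm c [498.   96.3] size [48.7 84. ] ang 5.6
[0.08509589 0.12452609]
scene lobes z>.112 58 med [0.4956 0.074  0.1161] rect mm c [497.4  92.6] size [44.9 59.2] ang 3.5
55 [0.4963 0.0738 0.1172] [0.476 0.062 0.112] [0.518 0.098 0.125]
```

View pics/side3c.png

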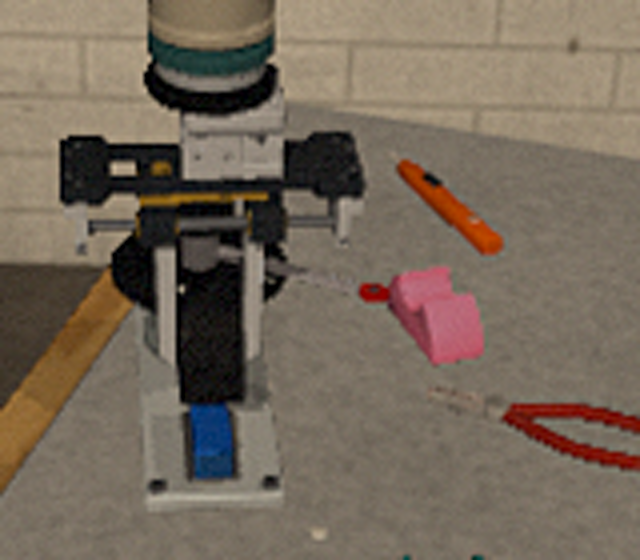

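View pics/scene3c.png

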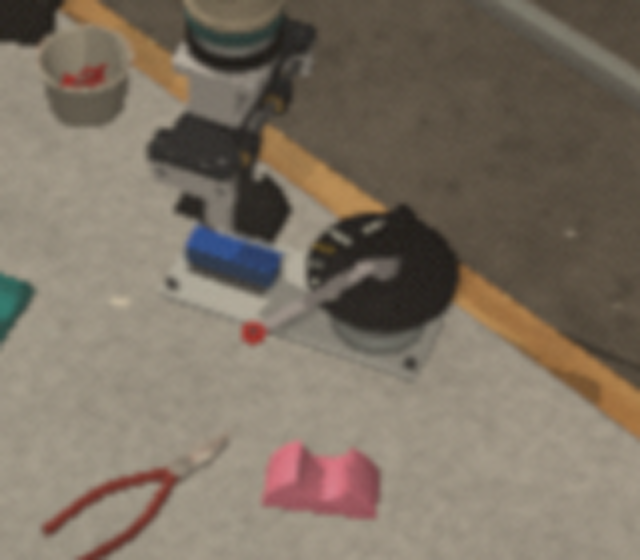

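The block is held level over the rest and centred within about 1 mm. Its underside is 80 mm up, so the descent is 40 mm.

Call:
move_arm:
  series: "0 -1 -12 0 0.2; 0 0 -12 0 0.2; 0 0 -8 0 0.2; 0 0 -4 0 0.2; 0 0 -2 0 0.2; 0 0 0 0 0.2; 0 0 0 0 0.2"

```text
time_s: 6.53
tool_pos: [0.4964, 0.0973, 0.0194]
eef_rot: [0.673, 0.739, 0.0, 0.0]
wrist_force: [0.5, -0.3, 0.5]
opening: 0.0396
```

Call:
move_arm:
  series: "0 0 -1 0 0.2; 0 0 0 0 0.2; 0 0 0 0 0.2"

```text
time_s: 6.78
tool_pos: [0.4963, 0.097, 0.0185]
eef_rot: [0.674, 0.739, 0.0, 0.0]
wrist_force: [-0.3, -0.0, -1.0]
opening: 0.0396
```

Call:
move_arm:
  series: "0 0 -1 0 0.2; 0 0 0 0 0.2; 0 0 0 0 0.2; 0 0 -1 0 0.2; 0 0 0 0 0.2; 0 0 0 0 0.2"

```text
time_s: 7.28
tool_pos: [0.4964, 0.097, 0.0173]
eef_rot: [0.673, 0.739, 0.0, 0.0]
wrist_force: [-1.4, -0.0, 7.2]
opening: 0.0393
```

Contact felt (7 N up at z = 0.0173, as expected). Checking before release.

```bash
python3 - <<'E'
from h import *
np.seterr(invalid='ignore')
for n,x,y in(('side',215,120),('scene',250,170)):
    z=snap(n,n+'4');W=cloud(z);p=z['p'];Z=W[...,2]
    m=(p.max(-1)<75)&(Z>.035)&(Z<.09)&(abs(W[...,1]-.098)<.06)&(abs(W[...,0]-.496)<.035)
    rep(W[m],n);print(np.nanpercentile(Z[m],[1,99]))
    t=m&(Z>.075)
    for sg in(0,1):
        a=W[t];a=a[(a[:,1]>.098)==sg]
        if len(a)>3: print(len(a),a.mean(0).round(4))
    cv2.imwrite(f'pics/{n}4c.png',cv2.resize(p[y:y+140,x:x+130],None,fx=4,fy=4,interpolation=2))
E
python3 -c "
import cv2,numpy as np
cv2.imwrite('pics/4.png',cv2.resize(np.hstack([cv2.imread(f'pics/{n}4c.png') for n in('side','scene')]),(790,425)))"
```

```text
side 446 med [0.4944 0.1267 0.0667] rect mm c [495.  110.2] size [39.8 72.1] ang 3.7
[0.04071408 0.08156566]
31 [0.4965 0.0787 0.0785]
54 [0.4969 0.1193 0.0783]
scene 219 med [0.4853 0.0719 0.0644] rect mm c [497.9  93.6] size [49.5 84. ] ang 3.8
[0.03804732 0.08449777]
37 [0.4947 0.0722 0.08  ]
```

View pics/4.png

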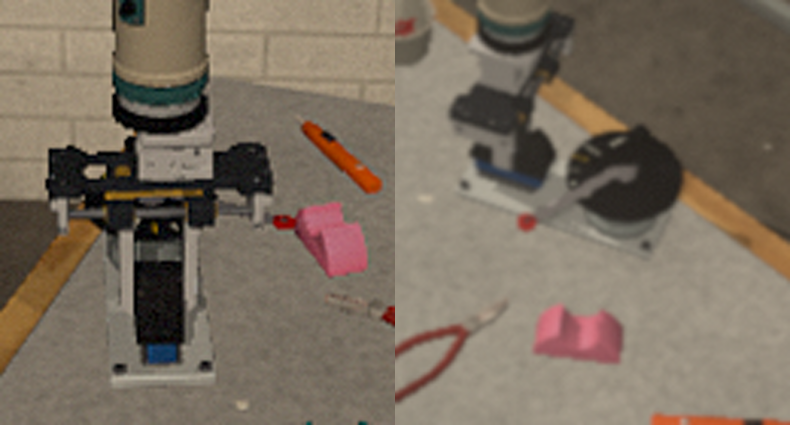

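Seated: top at 80 mm, over the rest in both views. Releasing and rising.

Call:
move_arm:
  series: "0 0 0 0 0.6; 0 0 0 0 0.75; 0 0 0 0 0.75; 0 0 0 0 0.75; 0 0 0 0 0.75; 0 0 0 0 0.75; 0 0 20 0 0.75; 0 0 35 0 0.75; 0 0 35 0 0.75; 0 0 25 0 0.75"

```text
time_s: 8.22
tool_pos: [0.4969, 0.0971, 0.1337]
eef_rot: [0.673, 0.739, 0.001, 0.001]
wrist_force: [1.9, -1.5, 0.4]
opening: 0.0709
```

Run:
```python
from h import *
from station import state
np.seterr(invalid='ignore')
s=state();print(s['time_s'],s['tool_pos'],s['joints'],s['opening'])
for n in('side','scene'):
    z=snap(n,n+'5');W=cloud(z);p=z['p'];Z=W[...,2]
    m=(p.max(-1)<75)&(Z>.035)&(Z<.09)&(abs(W[...,1]-.098)<.06)&(abs(W[...,0]-.496)<.035)
    rep(W[m],n);print(np.nanpercentile(Z[m],[1,99]))
    t=m&(Z>.075);rep(W[t],'top')
    k=(p.max(-1)<75)&(W[...,1]<.02)&(Z>.128)&(Z<.14)&(W[...,1]>-.1)&(abs(W[...,0]-.5)<.06)
    if k.sum()>3: rep(W[k],'knob')
    hsv=cv2.cvtColor(p,cv2.COLOR_BGR2HSV)
    b=(abs(W[...,0]-.5)<.06)&(hsv[...,0]>100)&(hsv[...,0]<130)&(hsv[...,1]>120)&(W[...,1]>0)&(W[...,1]<.2);rep(W[b],'blue')
z=snap('wrist','w5')
```

```text
8.2167 [0.49687573 0.0970907  0.13368116] [ 5.54066313e-02  2.01123538e-01  1.72063261e+00  6.51290119e-05
  1.21737856e+00 -3.76403382e-02] 0.07087330875902374
side 453 med [0.4943 0.1269 0.0667] rect mm c [495.  108.9] size [39.9 70.6] ang 4.7
[0.04039925 0.08119546]
top 92 med [0.4951 0.1181 0.0777] rect mm c [495. 101.] size [38.  54.6] ang 5.8
knob 64 med [ 0.5082 -0.0281  0.1319] rect mm c [505.4 -28.7] size [18.2 50.4] ang 62.2
blue 149 med [0.4984 0.1303 0.0747] rect mm c [502.5  73.7] size [118.4 142.1] ang 2.5
scene 345 med [0.4849 0.0902 0.0651] rect mm c [495.1  93.2] size [49.2 82.6] ang 4.5
[0.04033416 0.08488086]
top 67 med [0.4914 0.0805 0.0794] rect mm c [491.8  94.8] size [38.1 62.3] ang 11.5
knob 49 med [ 0.5097 -0.0358  0.1339] rect mm c [505.1 -31.6] size [17.9 49.7] ang 63.4
blue 0 med [nan nan nan] rect mm c [0. 0.] size [0. 0.] ang 0.0
  return _methods._mean(a, axis=axis, dtype=dtype,
```

View pics/w5.png

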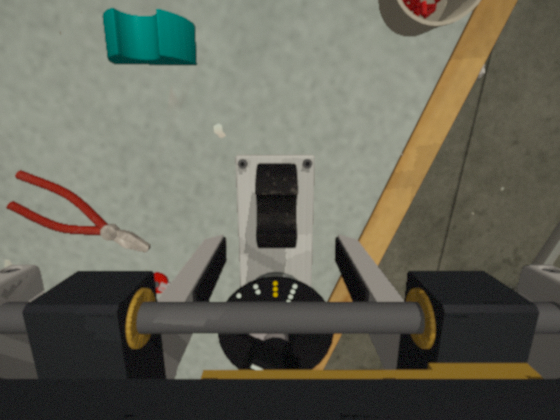

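View pics/side5.png

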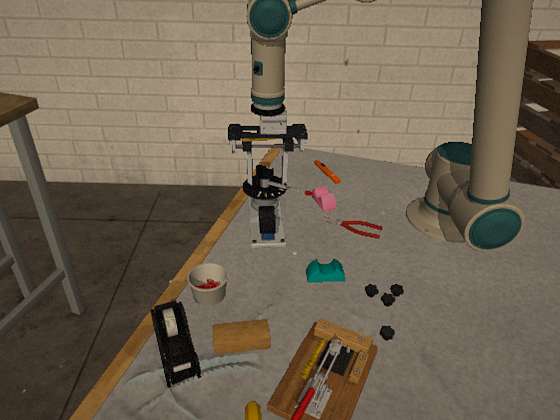

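The placed block is centred on the rest (rest-plate margins even, block at (277,205) in the wrist view) and its top is at 80 mm. I'll go over the knob at (0.506, -0.031), turning the jaws to the knob's flats (about 64.5°).

Call:
move_arm:
  series: "1 -13 3 0.104 0.75; 1 -13 0 0.104 0.75; 1 -13 0 0.104 0.75; 1 -13 0 0.104 0.75; 1 -13 0 0.104 0.75; 1 -13 0 0.104 0.75; 1 -13 0 0.104 0.75; 1 -13 0 0.104 0.75; 1 -13 0 0.104 0.75; 0 -11 0 0.1 0.75"

```text
time_s: 9.2
tool_pos: [0.5036, -0.0316, 0.132]
eef_rot: [0.217, 0.976, -0.0, -0.002]
wrist_force: [0.9, -0.3, 0.6]
opening: 0.0706
```

Call:
move_arm:
  series: "0 0 0 0 0.75; 0 0 0 0 0.75; 0 0 0 0 0.75"

```text
time_s: 9.45
tool_pos: [0.5042, -0.0304, 0.1331]
eef_rot: [0.22, 0.975, 0.0, -0.001]
wrist_force: [-0.3, 0.0, -1.0]
opening: 0.0703
```

Run:
```python
from h import *
from station import state
np.seterr(invalid='ignore')
s=state();q=s['eef_rot'];print(s['time_s'],s['tool_pos'],'yaw',np.degrees(np.arctan2(q[1]**2-q[0]**2,2*q[0]*q[1])),s['opening'],s['joints'][5])
for n in('side','scene'):
    z=snap(n,n+'6');W=cloud(z);p=z['p'];Z=W[...,2]
    x,y=(215,100) if n=='side' else (260,140)
    # finger tips
    g=(abs(W[...,1]+.03)<.09)&(abs(W[...,0]-.51)<.09)&(Z>.15)&(Z<.2);
    rep(W[g],'fingers');print('zmin',np.nanpercentile(Z[g],[0,2]))
    k=(p.max(-1)<75)&(Z>.128)&(Z<.138)&(abs(W[...,1]+.03)<.04)&(abs(W[...,0]-.5)<.06)
    if k.sum()>3: rep(W[k],'knob')
    cv2.imwrite(f'pics/{n}4c.png',cv2.resize(p[y:y+140,x:x+130],None,fx=4,fy=4,interpolation=2))
z=snap('wrist','w6')
cv2.imwrite('pics/6.png',cv2.resize(np.hstack([cv2.imread(f'pics/{n}4c.png') for n in('side','scene')]),(790,425)))
```

```text
9.45 [ 0.50417793 -0.03036159  0.13306774] yaw 64.55766365286095 0.07032040319079463 -1.3254353172736173
fingers 210 med [ 0.4965 -0.056   0.1827] rect mm c [505.4 -26.8] size [94.5 22.1] ang 65.1
zmin [0.15949414 0.16212016]
knob 62 med [ 0.508  -0.0279  0.1318] rect mm c [506.5 -29.8] size [18.  48.7] ang 67.5
fingers 102 med [ 0.5123 -0.0007  0.1852] rect mm c [505.1 -30.6] size [98.6 24. ] ang 63.5
zmin [0.1623434  0.16349708]
knob 45 med [ 0.5075 -0.0349  0.133 ] rect mm c [504.6 -31.8] size [17.6 46.6] ang 71.1
```

View pics/6.png

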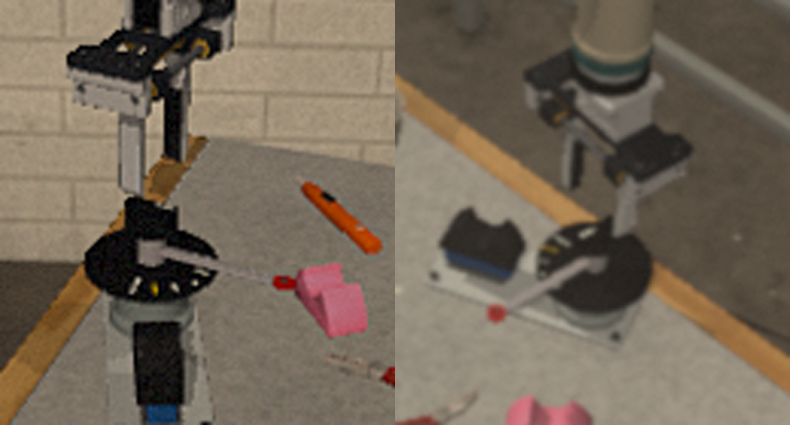

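View pics/w6.png

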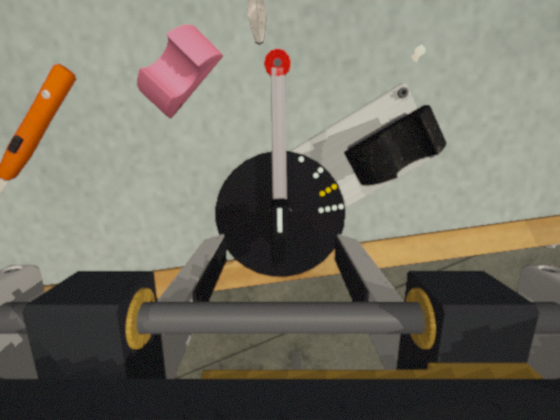

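Tips and knob are aligned; the finger runs straight up the wrist image from (280,195) to (277,63). Nudging (+2, -1) mm, going down 52 mm and gripping.

Call:
move_arm:
  series: "2 -1 -12 0 0.6; 0 0 -15 0 0.5; 0 0 -13 0 0.5; 0 0 -8 0 0.5; 0 0 -4 0 0.5; 0 0 0 0 0.5; 0 0 0 0 0.5; 0 0 0 0 0.3; 0 0 0 0 0; 0 0 0 0 0"

```text
time_s: 10.43
tool_pos: [0.5075, -0.0321, 0.0828]
eef_rot: [0.219, 0.976, 0.0, 0.001]
wrist_force: [0.2, -1.1, -0.1]
opening: 0.0302
```

Call:
move_arm:
  series: "0 0 0 0 0; 0 0 0 0 0; 0 0 0 0 0; 0 0 0 0 0; 0 0 0 0 0; 0 0 0 0 0"

```text
time_s: 10.93
tool_pos: [0.5072, -0.032, 0.0824]
eef_rot: [0.219, 0.976, 0.0, 0.0]
wrist_force: [0.4, -0.5, 2.7]
opening: 0.0134
```

Gripped at 13.4 mm, against a 14 mm bar. Turning clockwise one stop and checking.

Call:
move_arm:
  series: "0 0 0 -0.05 0; 0 0 0 -0.06 0; 0 0 0 -0.06 0; 0 0 0 -0.06 0; 0 0 0 -0.06 0; 0 0 0 -0.06 0; 0 0 0 0 0; 0 0 0 0 0; 0 0 0 0 0"

```text
time_s: 11.68
tool_pos: [0.5072, -0.032, 0.0824]
eef_rot: [0.385, 0.923, 0.0, 0.0]
wrist_force: [-0.7, 0.6, 2.7]
opening: 0.0134
```

```bash
cat > ang.py <<'E'
from h import *
from station import state
import sys
np.seterr(invalid='ignore')
t=sys.argv[1]
s=state();q=s['eef_rot'];yaw=np.degrees(np.arctan2(q[1]**2-q[0]**2,2*q[0]*q[1]))
print(s['time_s'],s['tool_pos'].round(4) if hasattr(s['tool_pos'],'round') else s['tool_pos'],'yaw',yaw.round(2),s['opening'],'F',np.round(s['wrist_force'],1),'T',np.round(s['wrist_torque'],3))
K=np.array([.5076,-.032])
for n in('wrist','side','scene'):
    z=snap(n,n+t);W=cloud(z);p=z['p'];Z=W[...,2];hsv=cv2.cvtColor(p,cv2.COLOR_BGR2HSV)
    r=((hsv[...,0]<6)|(hsv[...,0]>174))&(hsv[...,1]>140)&(Z>.078)&(Z<.105)&(abs(W[...,1])<.2)&(abs(W[...,0]-.5)<.2)
    if r.sum()>3:
        a=W[r];c=a.mean(0);d=c[:2]-K;an=np.degrees(np.arctan2(d[1],d[0]))
        v,u=np.nonzero(r);f=ray(z,u.mean(),v.mean(),.091)[:2]-K;af=np.degrees(np.arctan2(f[1],f[0]))
        print(n,len(a),'foot',c.round(4),'r',np.hypot(*d).round(4),'index deg',round(155.3-an,1),'ray',round(155.3-af,1),np.hypot(*f).round(4))
E
python3 ang.py 7
```

```text
11.6833 [ 0.5072 -0.032   0.0824] yaw 44.71 0.013386699396261451 F [-0.7  0.6  2.7] T [0.086 0.026 0.099]
wrist 754 foot [0.416  0.0608 0.091 ] r 0.1304 index deg 20.7 ray 20.7 0.1304
side 32 foot [0.42   0.0624 0.0883] r 0.1288 index deg 22.4 ray 23.7 0.1317
scene 15 foot [0.4146 0.0607 0.0917] r 0.1313 index deg 20.2 ray 20.5 0.1311
```

Finger at about 20.7°, the first stop, with no slip. On to the second and third.

Call:
move_arm:
  series: "0 0 0 -0.05 0; 0 0 0 -0.06 0; 0 0 0 -0.06 0; 0 0 0 -0.06 0; 0 0 0 -0.06 0; 0 0 0 -0.06 0; 0 0 0 0 0; 0 0 0 0 0; 0 0 0 0 0"

```text
time_s: 12.58
tool_pos: [0.5071, -0.032, 0.0824]
eef_rot: [0.54, 0.842, 0.0, 0.0]
wrist_force: [-0.7, 0.4, 3.4]
opening: 0.0139
```

```bash
python3 ang.py 8
```

```text
12.5833 [ 0.5071 -0.032   0.0824] yaw 24.67 0.013942384480740266 F [-0.7  0.4  3.4] T [0.106 0.118 0.022]
wrist 698 foot [0.453  0.0872 0.091 ] r 0.1312 index deg 40.7 ray 40.7 0.1312
side 36 foot [0.4541 0.083  0.0887] r 0.1269 index deg 40.4 ray 41.0 0.1303
scene 21 foot [0.4508 0.0864 0.091 ] r 0.1313 index deg 39.7 ray 39.7 0.1313
```

Call:
move_arm:
  series: "0 0 0 -0.05 0; 0 0 0 -0.06 0; 0 0 0 -0.06 0; 0 0 0 -0.06 0; 0 0 0 -0.05 0; 0 0 0 0 0; 0 0 0 0 0; 0 0 0 0 0"

```text
time_s: 13.4
tool_pos: [0.5071, -0.0321, 0.0824]
eef_rot: [0.652, 0.758, 0.0, 0.0]
wrist_force: [-0.5, -0.3, 4.9]
opening: 0.0137
```

```bash
python3 ang.py 9
```

```text
13.4 [ 0.5071 -0.0321  0.0824] yaw 8.57 0.013746289996624639 F [-0.5 -0.3  4.9] T [0.032 0.072 0.062]
wrist 849 foot [0.4886 0.097  0.091 ] r 0.1304 index deg 56.9 ray 56.9 0.1304
side 36 foot [0.4895 0.0919 0.0889] r 0.1252 index deg 57.0 ray 57.1 0.129
scene 23 foot [0.4851 0.0972 0.0908] r 0.1312 index deg 55.4 ray 55.3 0.1311
```

Index reads 56–57°. A last small turn of about 3.3°.

Call:
move_arm:
  series: "0 0 0 -0.03 0; 0 0 0 -0.03 0; 0 0 0 0 0; 0 0 0 0 0; 0 0 0 0 0; 0 0 0 0 0; 0 0 0 0 0"

```text
time_s: 14.13
tool_pos: [0.5071, -0.0321, 0.0824]
eef_rot: [0.675, 0.738, 0.0, 0.0]
wrist_force: [-0.9, -0.6, 5.5]
opening: 0.014
```

```bash
python3 ang.py 10
python3 - <<'E'
from h import *
np.seterr(invalid='ignore')
for n in('side10','scene10'):
    z=load(n);W=cloud(z);p=z['p'];Z=W[...,2]
    m=(p.max(-1)<75)&(Z>.035)&(Z<.083)&(abs(W[...,1]-.098)<.06)&(W[...,1]>.045)&(abs(W[...,0]-.496)<.035)
    rep(W[m],n)
a=load('side10')['p'][100:260,215:345];b=load('scene10')['p'][150:310,260:390]
cv2.imwrite('pics/10.png',cv2.resize(np.hstack([a,b]),(790,486),interpolation=2))
E
```

```text
14.1333 [ 0.5071 -0.0321  0.0824] yaw 5.13 0.014005326634968666 F [-0.9 -0.6  5.5] T [-0.006  0.152  0.093]
wrist 775 foot [0.4962 0.0986 0.0909] r 0.1311 index deg 60.3 ray 60.3 0.1311
side 38 foot [0.4944 0.1007 0.0882] r 0.1333 index deg 59.6 ray 59.7 0.1374
scene 17 foot [0.4922 0.0994 0.0906] r 0.1323 index deg 58.6 ray 58.5 0.1321
side10 408 med [0.4941 0.1285 0.0656] rect mm c [495.  110.3] size [39.8 69.6] ang 4.6
scene10 288 med [0.4821 0.091  0.0642] rect mm c [493.8  94.2] size [41.3 86.1] ang 6.2
```

View pics/10.png

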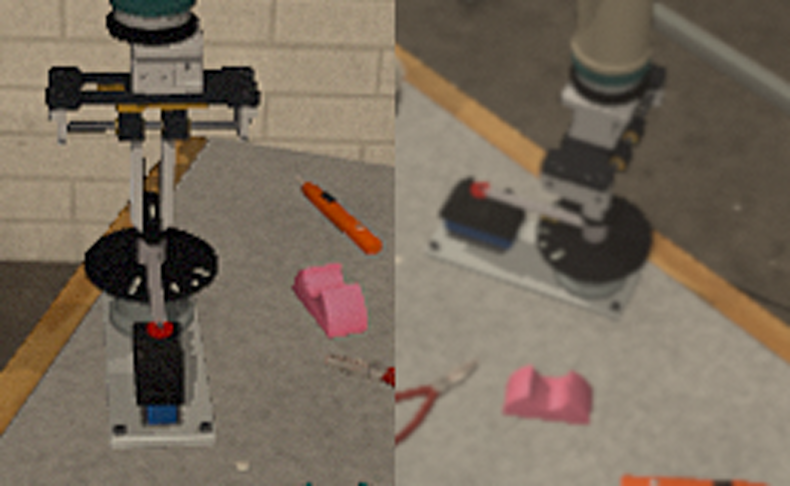

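View pics/wrist10.png

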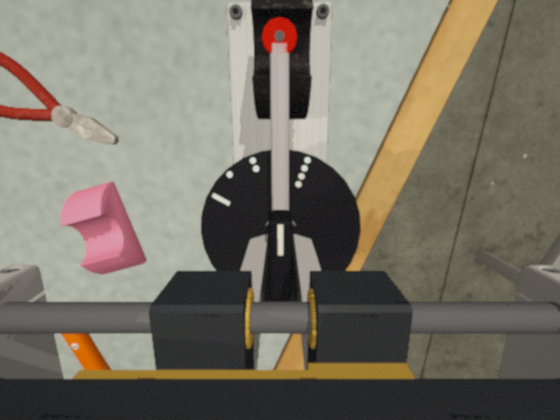

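The red foot at (279,37) is over the block and the finger covers the three yellow pips. The grip is held and nothing is moving, so I'm handing in.

```bash
python3 -c "
from station import *
s=state();print(s['time_s'],max(abs(x) for x in s['qvel']),s['opening'])
print(finish_job())"
```

```text
14.2833 0.001038744704645925 0.013841626163375389
the job is handed in; nothing more can be done
None
```

I set the black saddle block on the blue rest and let go of it. Then I turned the knob clockwise one stop at a time to the third stop, and handed the job in at 14.3 s still gripping it. The station gave no verdict.

**Problem on the way:** the reported tool height was about 40 mm too low, so my first grasp closed in the air above the saddle's notch. The cameras showed this, with the fingertips at about 42 mm when the reading implied 3 mm. I corrected for the offset for the rest of the job, and the second grasp held at 39.7 mm. Contact with the rest then came at the expected height.

**Last checks:**
- **Knob angle:** the finger stood at 60.3° (wrist camera), 59.6° (side) and 58.6° (scene), against a target of 60°. The scene camera reads low but is still within tolerance. The side camera put the foot 3–7 mm too far from the knob's axis, so it is the weaker reading.
- **Grip on the knob:** the fingers held it at 13.8–14.0 mm on the 14 mm bar, and the arm was still. I gripped about 7 mm above the knob's grip centre, which keeps the grasp point within the 35 mm limit whether or not the height offset is counted.
- **Saddle block:** it was level, with its top at about 80 mm. It sat about 1–3 mm from the rest's centre and within about 1° of its direction.
- **Bystanders:** I did not re-measure the tub, spacer or cutter at the end. They looked unmoved wherever they showed in the later pictures.

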